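# Stand the top long plate in the kit crate

## Task

Take only the top plate off the stack of long plates and stand it on end in the one free cell of the blue divided crate, lowering it until it stands on the cell's floor before you let go of it. Leave the other plates of both stacks, the plates already in the crate and the tools where they are.

Things in the scene. Friction and masses are not known exactly. Their poses are not given: they have to be found in the camera images.
- long1: The top plate of the stack of long plates: flat bare aluminium motor mounting plate, 130 x 60 x 12 mm, about 0.25 kg, slightly askew on those below. Its bore and bolt holes are only drawn on. Origin at the centre of its underside; x along its 130 mm length, y along its 60 mm width, z up through its 12 mm thickness. The two ends are alike, and either may stand down
- long1_mid (a point): The middle of the top long plate's body, 6 mm above its origin; same axes
- long2: The second long plate, directly under long1; same size, origin and axes. Loose, as are all the plates
- long3: The third long plate; same size, origin and axes
- long4: The lowest long plate; same size, origin and axes
- board_long: Fixed plywood board under the long stack, 160 x 90 x 12 mm; origin at the centre of its underside, x along its length and roughly along the plates. The top of the stack lies 60 mm above the table. The crate and the two stacks may change places
- short1: The top plate of the stack of three short plates, 80 x 60 x 12 mm, on a board like the other (top of the stack 48 mm above the table); not needed. Origin at the centre of its underside, x along its length
- short2: The middle short plate; same size, origin and axes
- short3: The lowest short plate; same size, origin and axes
- crate: Fixed blue open crate, 118 mm (x) x 82 mm (y), rim 70 mm above the table, floor 5 mm thick. Four cells in a row along x, pitch 28 mm, each 22 mm (x) x 70 mm (y) inside; all walls 6 mm thick, 65 mm above the floor. Origin at the centre of its underside, z up. A long plate stood in a cell has its 12 mm thickness along x, its 60 mm width along y, and rises 65 mm over the rim
- cell: The one free cell of the crate, which of the four varies: origin at the centre of its floor, axes as the crate's
- stored1: A short plate standing on end in one of the other cells, 80 mm tall, so 15 mm over the rim: 12 mm (x) x 60 mm (y) x 80 mm (z), origin at the centre of its foot, axes as the crate's. Loose
- stored2: Another such standing short plate, in another cell
- stored3: Another such standing short plate, in another cell
- screwdriver: A screwdriver lying on the table beyond the stacks, under 40 mm high, along its own x; leave it
- wrench: A wrench lying on the table beyond the stacks, under 20 mm high, along its own x; leave it
There are look-alikes about, which are no part of the job. Leave any green or yellow look-alike of the board_long alone.

How it is judged:
By the outcome, as a careful person would: the job done as asked, in the order asked, and still so for the second after the job is handed in, with the robot touching nothing.
It also fails if it takes over 45 s, if anything falls off the work surface, if the arm or the gripper's body presses on something with over 40 N, if the wrist force passes 120 N, or if a joint passes its speed limit or range.

## Robot

A 6-joint arm with a two-finger parallel gripper is mounted at the origin on the work surface. World frame = base frame: x ahead of the robot, y to its left, z up, the work surface at z = 0. Lengths are in m, angles in rad, forces in N, time in s.
With the tool pointing down it reaches from about 0.35 to 0.775 m from the base axis. Payload 7.3 kg.
Tool frame: the origin (TCP) lies midway between the tips of the shut fingers; the grasp point (between the pads) lies 19 mm behind it; z points along the fingers, y is the line along which they close (so a half turn about z gives the same grasp; the last joint's range is limited). The gripper opens to 92 mm and grips with 3 to 60 N. Pads are 19 mm wide; open, the fingers measure 130 mm over their backs; the gripper's body (75 mm by 190 mm) begins 47 mm behind the grasp point.
Start: joints at [-1.365, 0.342, 1.524, -0, 1.275, -0.146], TCP at [0.181, -0.493, 0.227] pointing down, gripper open.
Joint ranges: [-2.53, 2.53], [-0.77, 2.02], [0.04, 2.7], [-1, 4.14], [0.28, 2.66], [-3.11, 3.11]. Speed limits (rad/s): [2.57, 2.57, 3.14, 3.14, 3.14, 3.14].

## Interface

Orientations are given as [roll, pitch, yaw] about the fixed x, y, z axes, in that order (R = Rz(yaw) Ry(pitch) Rx(roll)).
In Python, from rig import robot, imaging, models gives the robot as it stands.
- The arm moves only by the tool arm_command, never from a script. Its argument "motion" is one flat list of numbers, 7 for each row, row after row: the opening, from -1 (shut) to 1 (fully open), then the shift along the tool's x, y, z scaled (see below), then the turn, a rotation vector about the tool's x, y, z scaled (see below). A call has 1 to 5 rows; each row is the pose to reach, as a shift and turn from the pose commanded when the call began, along the tool's axes at that moment; what a row does not reach only later rows make up. The controller multiplies each number of a shift by 0.1 m and each number of a turn by 0.5 rad. A row lasts 1/8 s, in which the tool goes at most 62.5 mm and 10.7 degrees, less where a joint would pass 70% of its speed; a pose out of reach is approached as far as the arm can. A call with a number of a shift or a turn outside -1 to 1 is refused whole. A call with a gripper value outside its range is refused whole. The fingers move at their own pace and stop on an object; "newtons" is the grip in N (left out, the last holds). Time passes only in rows, so rows that repeat a pose let the fingers close. It gives the time, the measured TCP pose, the force, the opening and the grip force at its end, in the units of the state.
- robot.get_state(): the state, without advancing time (a new reading comes with each control period).
- imaging.snapshot(name): name is "side" or "top" or "wrist"; returns the picture (480x640x3 uint8, red, green, blue); there is no depth.
- imaging.camera_model(name): a dict with "mtx" (3x3 intrinsics, pixels), "R" (3x3) and "t" (3): a world point X has camera coordinates R X + t; the wrist camera has in their place "mount" (4x4, takes a point from camera to tool coordinates, whose origin is the TCP and whose axes are the flange's). Camera axes: x right, y down, z forward; pixel columns grow to the right and rows downward; lengths in m; the calibration is good to about 2 mm. The wrist camera is an equidistant fisheye: a pixel r from the principal point sees the ray r / f radians off the axis. A picture is of the moment at which its call begins: read the wrist's pose just before it. camera_model takes no time and is no camera call.
- robot.finish_job(): hands the job in; it is judged then, once.
Trained networks look in the newest picture that a camera, given by its name, has taken for a name from the list of things; names that differ only in an ending like _2 or _b are one class to them, and where a whole thing is asked for, a point or a joint stands for the part that bears it (a point fixed in the world has none). Each returns a list of dicts, best first, with "p" (0 to 1); they miss things now and then, are a little off and sometimes report something else, mostly with a low value. They report only what shows in the picture. A call takes as long as a camera call. They do not tell look-alikes from the thing itself.
- models.regions_of(camera, query): "region" (480x640 bool, what is visible of it).
- models.place_of(camera, query): "position" ([x, y, z] in m, in world coordinates, good to about 4 mm: a listed point, or the origin of a listed thing).
The state is a dict: "t": time; "joint_pos": joint angles; "joint_velocities": joint speeds; "effort": joint torques, N m; "eef_pos": TCP position; "eef_rot": TCP orientation; "wrist_force": force on the tool from outside, world axes, zero at the start; "ft_torque": the same for the moment, N m; "grip_width": opening from 0.0 (shut) to 1.0 (fully open); "grip_force": force on a finger pad.
Only numpy, scipy, OpenCV 4.12 (cv2) and the standard library are available. Lean on these libraries where they do the work, as an engineer would, in place of code of your own. Each camera call takes 0.05 s, during which the arm holds its last target. There are 200 camera calls.

## Working session

There is one attempt and no reset: what is moved stays moved. The work goes in short steps, Python scripts to look and compute and a tool call to move; the robot and the scene stay as the last step left them, time stands still between calls to the robot, and variables do not carry over. Pictures are saved under pics/ and viewed, at most 10 in all, crops included, and the job is handed in when it is done.

Besides the shell and the picture viewer there is one more tool, called after "Emit:" as name(argument=value, ...) on one line, values as JSON. arm_command: Moves the arm, as the interface text tells. Its arguments: {"type":"object","properties":{"motion":{"type":"array"},"newtons":{"type":"number"}},"required":["motion"]}

```bash
mkdir -p pics; python3 - <<'E'
from rig import robot, imaging, models
import cv2, numpy as np
s=robot.get_state(); print({k:np.round(s[k],3) for k in s})
ims=[]
for c in ("side","top"):
    im=imaging.snapshot(c); cv2.imwrite(f"pics/{c}0.png",im[:,:,::-1])
    m=imaging.camera_model(c); print(c,{k:np.round(m[k],3).tolist() for k in m})
    for q in ("long1","long1_mid","board_long","short1","crate","cell","stored1","screwdriver","wrench"):
        r=models.place_of(c,q); print(q,[(round(d["p"],2),np.round(d["position"],3).tolist()) for d in r])
E
```

```text
{'t': np.float64(0.0), 'joint_pos': array([-1.365,  0.343,  1.525, -0.   ,  1.275, -0.146]), 'joint_velocities': array([ 0.002,  0.001, -0.001, -0.   , -0.   , -0.001]), 'effort': array([  0.   , -43.125, -24.422,   0.072,   0.056,  -0.   ]), 'eef_pos': array([ 0.181, -0.492,  0.226]), 'eef_rot': array([-3.14 , -0.   ,  0.352]), 'wrist_force': array([ 0.733,  0.031, -0.622]), 'ft_torque': array([ 0.   , -0.058, -0.021]), 'grip_force': np.float64(0.0), 'grip_width': np.float64(1.0)}
side {'mtx': [[435.383, 0.0, 320.098], [0.0, 435.383, 243.925], [0.0, 0.0, 1.0]], 'R': [[-0.913, -0.407, 0.02], [-0.283, 0.597, -0.75], [0.293, -0.691, -0.661]], 't': [0.505, 0.107, 0.776]}
long1 [(0.86, [0.473, 0.28, 0.047]), (0.82, [0.472, 0.275, 0.013]), (0.63, [0.473, 0.274, 0.021]), (0.6, [0.482, 0.278, 0.036])]
long1_mid [(0.8, [0.477, 0.281, 0.053])]
board_long [(0.97, [0.239, 0.295, 0.0]), (0.84, [0.673, 0.43, -0.001]), (0.58, [0.418, 0.474, 0.0]), (0.56, [0.474, 0.279, -0.0])]
short1 [(0.72, [0.516, -0.014, 0.008]), (0.7, [0.517, -0.02, 0.036]), (0.66, [0.516, -0.022, 0.026])]
crate [(0.67, [0.434
[... 252 characters left out ...]
9], [0.09, 0.015, -0.996]], 't': [0.129, 0.477, 1.072]}
long1 [(0.68, [0.478, 0.277, 0.032]), (0.6, [0.476, 0.273, 0.008]), (0.57, [0.478, 0.283, 0.043])]
long1_mid [(0.66, [0.478, 0.279, 0.055])]
board_long [(0.92, [0.675, 0.423, 0.001]), (0.85, [0.421, 0.478, -0.001]), (0.56, [0.244, 0.295, -0.005])]
short1 [(0.8, [0.516, -0.017, 0.035]), (0.46, [0.517, -0.012, 0.007])]
crate [(0.63, [0.434, -0.237, -0.0])]
cell [(0.65, [0.421, -0.235, 0.003])]
stored1 [(0.9, [0.445, -0.243, 0.005]), (0.79, [0.392, -0.228, 0.001]), (0.64, [0.476, -0.244, 0.003]), (0.2, [0.52, -0.018, 0.032])]
screwdriver [(0.89, [0.716, 0.135, -0.003]), (0.37, [0.514, -0.019, 0.036])]
wrench [(0.18, [0.478, 0.277, 0.037])]
```

View pics/top0.png

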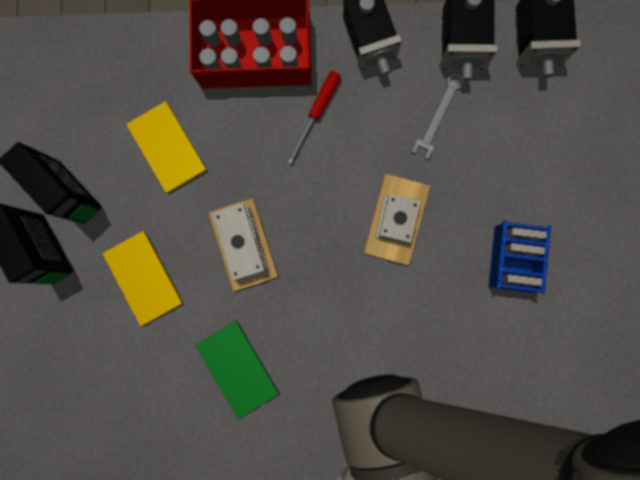

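View pics/side0.png

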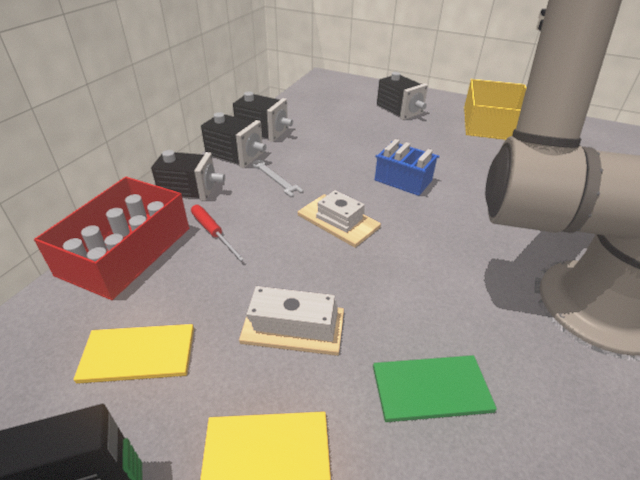

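The top view shows three long-plate-like board look-alikes: yellow at (166,147) and (143,279), and green at (237,368). The plywood board carrying the plates is at (243,245), and the silver top plate on it at (239,242) matches `long1`. The blue crate is at (522,258), with stored plates in rows at y = 232, 248 and 281; the gap at y = 265 is the free cell. The side view agrees: long stack at (293,315), crate at (406,167).

I'll move over the crate first for a close wrist view.

Emit:
arm_command(motion=[1,0.5,-0.25,-0.1,0,0,0,1,1,-0.5,-0.2,0,0,0])

```text
t: 1.25
eef_pos: [0.258, -0.4107, 0.2467]
eef_rot: [-3.141, -0.0, 0.35]
wrist_force: [0.6, -0.3, -0.2]
grip_width: 0.995
grip_force: 0.0
```

Emit:
arm_command(motion=[1,0.5,-0.25,-0.1,0,0,0,1,1,-0.5,-0.2,0,0,0])

```text
t: 1.5
eef_pos: [0.3352, -0.3287, 0.2672]
eef_rot: [3.141, -0.0, 0.351]
wrist_force: [1.1, 0.0, -0.7]
grip_width: 1.0
grip_force: 0.0
```

Emit:
arm_command(motion=[1,0.5,-0.25,-0.1,0,0,0,1,1,-0.5,-0.2,0,0,0,1,1,-0.5,-0.2,0,0,0])

```text
t: 1.88
eef_pos: [0.4131, -0.2462, 0.2875]
eef_rot: [3.14, -0.002, 0.357]
wrist_force: [-0.5, -0.3, 0.2]
grip_width: 0.996
grip_force: 0.0
```

```bash
cat > h.py <<'E'
from rig import robot, imaging, models
import cv2, numpy as np, json, os
from scipy.spatial.transform import Rotation as Ro
def tool():
    s=robot.get_state(); T=np.eye(4); T[:3,:3]=Ro.from_euler('xyz',s['eef_rot']).as_matrix(); T[:3,3]=s['eef_pos']
    return s,T
def shot(cam,name):
    """picture + pose kept on disk, so that it can be measured again"""
    s,T=tool(); im=imaging.snapshot(cam); cv2.imwrite(f'pics/{name}.png',im[:,:,::-1]); np.save(f'pics/{name}_T.npy',T)
    return s,T,im
def wproj(T,P):
    m=imaging.camera_model('wrist'); K=m['mtx']; C=np.linalg.inv(T@m['mount'])
    p=np.atleast_2d(P)@C[:3,:3].T+C[:3,3]; rho=np.hypot(p[:,0],p[:,1]); k=np.arctan2(rho,p[:,2])/np.maximum(rho,1e-12)
    return np.c_[K[0,0]*p[:,0]*k+K[0,2],K[1,1]*p[:,1]*k+K[1,2]]
def proj(cam,P):
    m=imaging.camera_model(cam); p=np.atleast_2d(P)@np.array(m['R']).T+m['t']; q=p@np.array(m['mtx']).T; return q[:,:2]/q[:,2:]
def ray(T,uv):
    m=imaging.camera_model('wrist'); K=m['mtx']; C=T@m['mount']
    a=(np.atleast_2d(uv)-[K[0,2],K[1,2]])/[K[0,0],K[1,1]]; th=np.linalg.norm(a,axis=1,keepdims=True)
    d=np.c_[a/np.maximum(th,1e-12)*np.sin(th),np.cos(th)]
    return C[:3,3], d@C[:3,:3].T
def at_z(T,uv,z):
    o,d=ray(T,uv); return o+d*((z-o[2])/d[:,2:])
def log(s):
    with open('kin.txt','a') as f: f.write(json.dumps([list(map(float,s['joint_pos'])),list(map(float,s['eef_pos'])),list(map(float,s['eef_rot']))])+'\n')
E
python3 - <<'E'
from h import *
s,T,im=shot('wrist','w1'); log(s); print(s['t'],s['joint_pos'].round(3),s['eef_pos'].round(4),s['eef_rot'].round(3))
m=imaging.camera_model('wrist'); print(np.round(m['mtx'],1),np.round(m['mount'],3))
for q in ("crate","cell","stored1"):
    print(q,[(round(d["p"],2),np.round(d["position"],3).tolist()) for d in models.place_of('wrist',q)])
E
```

```text
1.875 [-6.970e-01  2.160e-01  1.530e+00  1.000e-03  1.394e+00  5.160e-01] [ 0.4131 -0.2462  0.2875] [ 3.14e+00 -2.00e-03  3.57e-01]
[[371.6   0.  321.5]
 [  0.  371.6 228.4]
 [  0.    0.    1. ]] [[ 0.001 -0.954 -0.301  0.081]
 [ 1.     0.001 -0.    -0.   ]
 [ 0.001 -0.301  0.954 -0.158]
 [ 0.     0.     0.     1.   ]]
crate [(0.56, [0.432, -0.237, 0.004]), (0.4, [0.477, -0.242, 0.004])]
cell [(0.87, [0.421, -0.235, -0.001]), (0.72, [0.479, -0.244, 0.001])]
stored1 [(0.88, [0.481, -0.243, 0.005]), (0.85, [0.395, -0.23, 0.005]), (0.65, [0.449, -0.237, 0.006])]
```

View pics/w1.png

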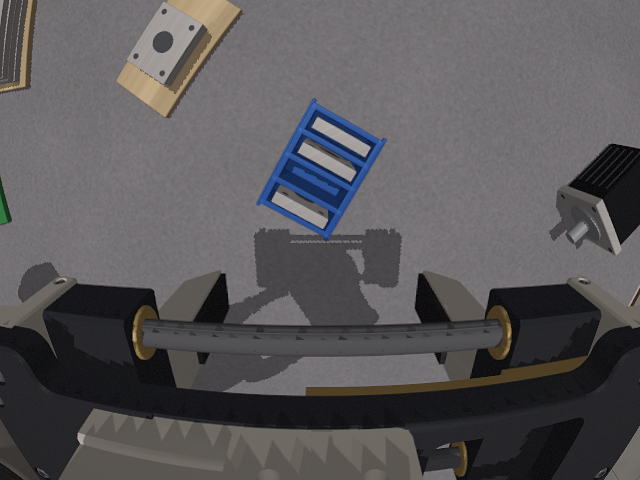

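The wrist view shows the crate with rim corners at about (315,99), (386,140), (328,238) and (258,204). The free cell is at (315,178), third from the far end, which agrees with the network's (0.421, -0.235). Next I'll go to the long stack.

Emit:
arm_command(motion=[1,0.22,-0.47,0,0,0,0,1,0.45,-0.94,0,0,0,0])

```text
t: 2.33
eef_pos: [0.4199, -0.1454, 0.2863]
eef_rot: [-3.141, 0.001, 0.347]
wrist_force: [1.4, 0.1, 0.5]
grip_width: 0.997
grip_force: 0.0
```

Emit:
arm_command(motion=[1,0.22,-0.47,0,0,0,0,1,0.45,-0.94,0,0,0,0])

```text
t: 2.58
eef_pos: [0.4301, -0.0411, 0.2866]
eef_rot: [3.141, 0.0, 0.348]
wrist_force: [0.7, 0.6, 0.2]
grip_width: 0.995
grip_force: 0.0
```

Emit:
arm_command(motion=[1,0.22,-0.47,0,0,0,0,1,0.45,-0.94,0,0,0,0])

```text
t: 2.82
eef_pos: [0.4404, 0.0627, 0.2866]
eef_rot: [3.141, 0.0, 0.349]
wrist_force: [0.8, 0.6, 0.3]
grip_width: 0.998
grip_force: 0.0
```

Emit:
arm_command(motion=[1,0.22,-0.47,0,0,0,0,1,0.45,-0.94,0,0,0,0])

```text
t: 3.08
eef_pos: [0.4506, 0.1664, 0.2865]
eef_rot: [3.141, 0.0, 0.349]
wrist_force: [1.5, -0.1, -0.5]
grip_width: 1.002
grip_force: 0.0
```

Emit:
arm_command(motion=[1,0.22,-0.47,0,0,0,0,1,0.45,-0.94,0,0,0,0,1,0.45,-0.94,0,0,0,0])

```text
t: 3.45
eef_pos: [0.4605, 0.2715, 0.2857]
eef_rot: [-3.141, 0.001, 0.353]
wrist_force: [0.3, -0.2, -0.8]
grip_width: 1.001
grip_force: 0.0
```

```bash
python3 - <<'E'
from h import *
s,T,im=shot('wrist','w2'); log(s); print(s['t'],s['joint_pos'].round(3),s['eef_pos'].round(4),s['eef_rot'].round(3))
for q in ("long1","long1_mid","long2","board_long"):
    print(q,[(round(d["p"],2),np.round(d["position"],3).tolist()) for d in models.place_of('wrist',q)])
r=models.regions_of('wrist','long1')
for i,d in enumerate(r[:3]):
    m=d['region'].astype(np.uint8); print(d['p'],m.sum(),cv2.minAreaRect(cv2.findNonZero(m)))
    np.save(f'pics/w2_reg{i}.npy',m)
# crate from w1
im=cv2.imread('pics/w1.png'); T1=np.load('pics/w1_T.npy'); hsv=cv2.cvtColor(im,cv2.COLOR_BGR2HSV)
b=cv2.inRange(hsv,(105,120,40),(130,255,255)); n,l,st,_=cv2.connectedComponentsWithStats(b); k=1+st[1:,4].argmax()
hull=cv2.convexHull(cv2.findNonZero((l==k).astype(np.uint8)))
q=cv2.approxPolyDP(hull,6,True)[:,0]; print(q.tolist()); P=at_z(T1,q,.07); print(P.round(4)); print(np.linalg.norm(P-np.roll(P,-1,0),axis=1).round(4))
big=cv2.resize(cv2.imread('pics/w2.png')[20:290,120:480],None,fx=2.2,fy=2.2,interpolation=cv2.INTER_CUBIC); cv2.imwrite('pics/w2c.png',big)
E
```

```text
3.45 [0.389 0.322 1.39  0.    1.431 1.606] [0.4605 0.2715 0.2857] [-3.141e+00  1.000e-03  3.530e-01]
long1 [(0.88, [0.478, 0.28, 0.048])]
long1_mid [(0.95, [0.479, 0.286, 0.056])]
long2 [(0.88, [0.478, 0.28, 0.048])]
board_long [(0.92, [0.244, 0.294, 0.001]), (0.56, [0.42, 0.474, 0.001]), (0.23, [0.512, -0.014, 0.012])]
0.88 7014 ((319.65692138671875, 172.01239013671875), (59.55154037475586, 123.2743148803711), 4.513988018035889)
0.6 21 ((352.4999694824219, 141.0), (1.972787857055664, 17.91948890686035), 9.462321281433105)
[[386, 140], [326, 240], [256, 203], [313, 98]]
[[ 0.489  -0.2873  0.07  ]
 [ 0.3677 -0.2682  0.07  ]
 [ 0.3802 -0.1849  0.07  ]
 [ 0.5021 -0.2036  0.07  ]]
[0.1228 0.0841 0.1233 0.0847]
```

View pics/w2c.png

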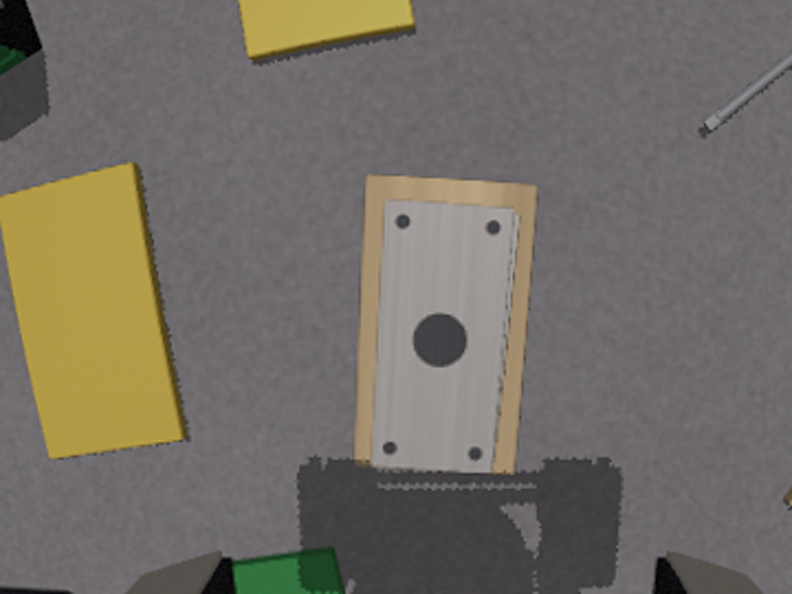

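The enlarged crop shows the silver plate with its bore at crop (440,340) and bolt holes at (402,221), (493,227), (475,453) and (389,447), lying on the plywood board. The yellow and green boards lie apart and carry nothing, so this is `long1`. Next I'll triangulate its bore from three views and take the yaw from the holes.

```bash
python3 - <<'E'
from h import *
from scipy.optimize import least_squares
def holes(im,c,r,thr,amin):
    g=cv2.cvtColor(im,cv2.COLOR_BGR2GRAY); x,y=c; s=g[y-r:y+r,x-r:x+r]
    w=(s<thr).astype(np.uint8); n,l,st,ce=cv2.connectedComponentsWithStats(w)
    return [(int(st[i,4]),(ce[i]+[x-r,y-r]).round(2).tolist()) for i in range(1,n) if st[i,4]>=amin]
w=cv2.imread('pics/w2.png'); s=cv2.imread('pics/side0.png'); t=cv2.imread('pics/top0.png'); T=np.load('pics/w2_T.npy')
bw=holes(w,(320,175),20,120,100); bs=holes(s,(291,304),12,110,20); bt=holes(t,(238,241),11,110,20); print(bw,bs,bt)
h4=[]
for c in [(402,221),(493,227),(475,453),(389,447)]:
    c=(int(c[0]/2.2+120),int(c[1]/2.2+20)); h=holes(w,c,5,125,4); print(h); h4.append(max(h)[1])
uvw,uvs,uvt=[max(b)[1] for b in (bw,bs,bt)]
for k in ('ws','wt','st','wst'):
    f=lambda X:np.r_[(wproj(T,X)[0]-uvw)*('w' in k),(proj('side',X)[0]-uvs)*('s' in k),(proj('top',X)[0]-uvt)*('t' in k)]
    r=least_squares(f,[.478,.28,.06]); print(k,r.x.round(4),f(r.x).round(2))
P=at_z(T,h4,.06); print(P.round(4)); print('centre',P.mean(0).round(4))
for a,b in ((2,1),(3,0)): d=P[b]-P[a]; print('yaw',np.arctan2(d[1],d[0]),np.linalg.norm(d))
d=P[0]-P[1]; print('yaw by width',np.arctan2(-d[0],d[1]),np.linalg.norm(d))
# outline of the top face
reg=np.load('pics/w2_reg0.npy'); g=cv2.cvtColor(w,cv2.COLOR_BGR2HSV)
m=((g[...,2]>150)&(g[...,1]<50)).astype(np.uint8); n,l,st,_=cv2.connectedComponentsWithStats(m); i=l[170,300]; 
q=cv2.boxPoints(cv2.minAreaRect(cv2.findNonZero((l==i).astype(np.uint8)))); Q=at_z(T,q,.06); print(q.round(1).tolist(),Q.round(4),Q.mean(0),np.linalg.norm(Q-np.roll(Q,-1,0),axis=1).round(4))
# crate height: fit rim corners using top and wrist cell results
for z in (.06,.07,.08):
  C=at_z(np.load('pics/w1_T.npy'),[[385.5,140.5],[326,239.5],[256.5,203],[313.5,98.5]],z).mean(0); print(z,C.round(4),proj('top',C),proj('side',C))
E
```

```text
[(480, [319.48, 174.21])] [] [(152, [237.3, 241.3])]
[(36, [302.67, 120.22])]
[(37, [343.68, 123.0])]
[(35, [335.51, 225.74])]
[(35, [296.77, 223.43])]Traceback (most recent call last):
  File "<stdin>", line 12, in <module>
ValueError: max() iterable argument is empty
```

```bash
cat > m.py <<'E'
from h import *
from scipy.optimize import least_squares
w=cv2.imread('pics/w2.png'); s=cv2.imread('pics/side0.png'); T=np.load('pics/w2_T.npy')
g=cv2.cvtColor(s,cv2.COLOR_BGR2GRAY)[292:316,275:308]; W=(g<(g.min()+.5*(np.percentile(g,75)-g.min()))).astype(np.uint8)
n,l,st,ce=cv2.connectedComponentsWithStats(W); print(g.min(),np.percentile(g,75),[(st[i,4],ce[i]+[275,292]) for i in range(1,n)])
i=min(range(1,n),key=lambda i:np.linalg.norm(ce[i]+[275,292]-[291,304])); uvs=ce[i]+[275,292]
uvw=[319.48,174.21]; uvt=[237.3,241.3]
for k in ('ws','wt','st','wst'):
    f=lambda X:np.r_[(wproj(T,X)[0]-uvw)*('w' in k),(proj('side',X)[0]-uvs)*('s' in k),(proj('top',X)[0]-uvt)*('t' in k)]
    r=least_squares(f,[.478,.28,.06]); print(k,r.x.round(4),f(r.x).round(2))
h4=[[302.67,120.22],[343.68,123],[335.51,225.74],[296.77,223.43]]
P=at_z(T,h4,.06); print(P.round(4)); print('centre',P.mean(0).round(4))
for a,b in ((2,1),(3,0)): d=P[b]-P[a]; print('yaw',np.arctan2(d[1],d[0]),np.linalg.norm(d))
d=P[0]-P[1]; print('yaw by width',np.arctan2(-d[0],d[1]),np.linalg.norm(d))
for z in (.06,.07,.08):
  C=at_z(np.load('pics/w1_T.npy'),[[385.5,140.5],[326,239.5],[256.5,203],[313.5,98.5]],z).mean(0); print(z,C.round(4),proj('top',C),proj('side',C))
t=cv2.imread('pics/top0.png')
for im,nm in ((t,'top'),(s,'side')):
  b=cv2.inRange(cv2.cvtColor(im,cv2.COLOR_BGR2HSV),(105,120,30),(130,255,255)); n,l,st,_=cv2.connectedComponentsWithStats(b); k=1+st[1:,4].argmax()
  print(nm,cv2.approxPolyDP(cv2.convexHull(cv2.findNonZero((l==k).astype(np.uint8))),3,True)[:,0].tolist())
E
python3 m.py
```

```text
108 216.0 [(np.int32(153), array([291.20915033, 303.82352941]))]
ws [0.4776 0.2807 0.0609] [-0.09 -0.27  0.42 -0.11  0.   -0.  ]
wt [0.4769 0.2807 0.0592] [-0.29  0.12  0.    0.    0.4  -0.37]
st [0.4771 0.2814 0.0614] [-0.    0.    0.51  0.09 -0.21 -0.57]
wst [0.4773 0.2808 0.0609] [-0.27 -0.05  0.56  0.01  0.17 -0.68]
[[0.5241 0.3161 0.06  ]
 [0.536  0.2759 0.06  ]
 [0.4305 0.2448 0.06  ]
 [0.4185 0.2849 0.06  ]]
centre [0.4773 0.2804 0.06  ]
yaw 0.28660446905705234 0.109938265231391
yaw 0.28635562721159996 0.11017803584737465
yaw by width 0.2869024111925266 0.04188134837732339
0.06 [ 0.4333 -0.2367  0.06  ] [[523.12539595 257.04178188]] [[407.69643296 158.22481374]]
0.07 [ 0.4347 -0.2362  0.07  ] [[524.58264654 255.93511742]] [[407.70107902 154.42871843]]
0.08 [ 0.4361 -0.2357  0.08  ] [[526.06775601 254.80729637]] [[407.70578494 150.58372301]]
top [[550, 226], [543, 294], [489, 285], [496, 226], [504, 220]]
side [[438, 156], [418, 194], [375, 179], [376, 156], [383, 150], [413, 148]]
```

`long1`'s top is at (0.477, 0.2805, 0.0605) with yaw 0.2865. The hole spacing is consistent and the height matches the stated 60 mm. The crate centre is (0.4347, -0.236) with yaw -0.154, so the free cell is at (0.421, -0.234).

I'll grip the plate's near end with the fingertips, tool tilted 15°, then pitch it 90° so the far end goes down.

```bash
cat >> h.py <<'E'
def frame(yaw,tilt):
    """tool x heading 'yaw', tool leaning so that z points 'tilt' from down towards heading yaw (negative: back)"""
    return (Ro.from_euler('z',yaw)*Ro.from_euler('x',np.pi)*Ro.from_euler('y',tilt))
def delta(p,R,T=None):
    if T is None: T=tool()[1]
    R0=T[:3,:3]; print('shift',(R0.T@(np.array(p)-T[:3,3])/.1).round(3),'turn',(Ro.from_matrix(R0.T@R.as_matrix()).as_rotvec()/.5).round(3))
E
python3 - <<'E'
from h import *
R=frame(.2865,.26); print(R.as_matrix().round(3))
c=np.array([.4773,.2805,.0525]); u=np.array([np.cos(.2865),np.sin(.2865),0]); p=c-.046*u
print(p); delta(p+[0,0,.06],R)
T=np.eye(4);T[:3,:3]=R.as_matrix();T[:3,3]=p+[0,0,.06]; delta(p,R,T)
E
```

```text
[[ 0.927  0.283  0.247]
 [ 0.273 -0.959  0.073]
 [ 0.257  0.    -0.966]]
[0.43317501 0.26750056 0.0525    ]
shift [-0.261 -0.084  1.744] turn [-0.016  0.52   0.125]
shift [-0.154 -0.     0.58 ] turn [0. 0. 0.]
```

Emit:
arm_command(motion=[1,-0.13,-0.04,0.45,-0.01,0.26,0.06,1,-0.26,-0.08,0.9,-0.016,0.52,0.125,1,-0.26,-0.08,0.9,-0.016,0.52,0.125])

```text
t: 4.12
eef_pos: [0.4272, 0.2655, 0.192]
eef_rot: [3.14, -0.251, 0.288]
wrist_force: [-0.5, -0.4, 1.3]
grip_width: 1.001
grip_force: 0.0
```

```bash
python3 - <<'E'
from h import *
s,T=tool(); log(s); print(s['joint_pos'].round(3),s['eef_pos'],s['eef_rot'])
R=frame(.2865,.26); p=np.array([.43317,.2675,.0525])
delta(p+[0,0,.04],R)
E
```

```text
[ 0.426  0.211  1.843 -0.048  0.84   1.737] [0.42717362 0.26547502 0.19202776] [ 3.14021736 -0.25069206  0.28814154]
shift [-0.186 -0.004  0.98 ] turn [0.002 0.019 0.003]
```

Emit:
arm_command(motion=[1,-0.09,0,0.49,0,0.01,0,1,-0.186,0,0.98,0,0.015,0,1,-0.186,0,0.98,0,0.015,0])

```text
t: 4.5
eef_pos: [0.4379, 0.2688, 0.0944]
eef_rot: [3.14, -0.26, 0.288]
wrist_force: [-0.2, 0.4, -0.0]
grip_width: 0.999
grip_force: 0.0
```

```bash
python3 - <<'E'
from h import *
s,T,im=shot('wrist','w3'); log(s); print(s['joint_pos'].round(3),s['eef_pos'],s['eef_rot'])
R=frame(.2865,.26); p=np.array([.43317,.2675,.0525])
delta(p,R)
# kinematics so far
D=[json.loads(l) for l in open('kin.txt')]
# predicted outline of the plate's top in this view
c=np.array([.4773,.2805,.0605]); u=np.array([np.cos(.2865),np.sin(.2865),0]); v=np.array([-u[1],u[0],0])
for z in (.0605,.0485):
    q=wproj(T,[[*(c+a*.065*u+b*.03*v)[:2],z] for a,b in ((1,1),(1,-1),(-1,-1),(-1,1))]); print(q.round(1).tolist())
    if z>.06: im=im[:,:,::-1].copy(); cv2.polylines(im,[q.round().astype(int)],True,(0,0,255),1)
cv2.imwrite('pics/w3o.png',im)
E
```

```text
[ 0.424  0.37   1.952 -0.067  0.563  1.759] [0.43792836 0.26883059 0.09444698] [ 3.14047485 -0.26008618  0.28780698]
shift [-0.182  0.003  0.41 ] turn [ 0.    -0.01   0.003]
[[270.4, 93.5], [374.1, 93.8], [373.5, 318.0], [270.0, 317.8]]
[[273.0, 99.5], [371.4, 99.7], [370.8, 312.5], [272.6, 312.3]]
```

View pics/w3o.png

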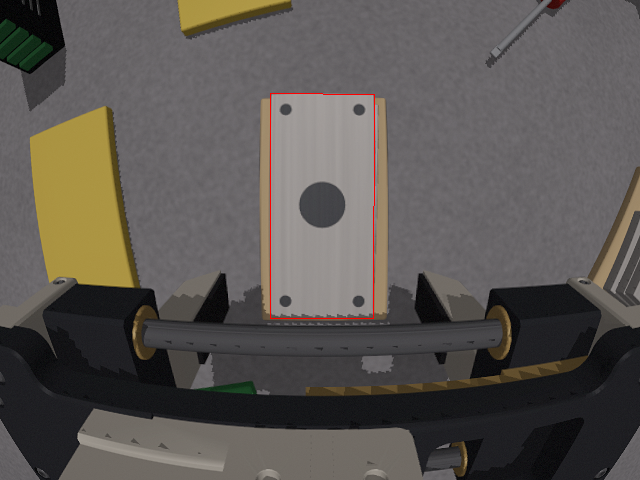

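The predicted outline (red) lies on the plate's edges: (270,94), (374,94), (373,318), (270,318). The fingers straddle it symmetrically. I'll descend and grip.

Emit:
arm_command(motion=[1,-0.06,0,0.14,0,0,0,1,-0.12,0,0.28,0,0,0,1,-0.18,0,0.405,0,0,0,1,-0.18,0,0.405,0,0,0,1,-0.18,0,0.405,0,0,0])

```text
t: 5.18
eef_pos: [0.4349, 0.2692, 0.0554]
eef_rot: [-3.141, -0.271, 0.289]
wrist_force: [0.0, -0.6, 0.6]
grip_width: 0.999
grip_force: 0.0
```

```bash
python3 - <<'E'
from h import *
s,T=tool(); log(s); print(s['joint_pos'].round(3),s['eef_pos'],s['eef_rot'],s['wrist_force'])
delta([.43317,.2675,.0525],frame(.2865,.26))
x=T[:3,0]; print('tip corners z',(T[:3,3]+.0095*x)[2],(T[:3,3]-.0095*x)[2])
E
```

```text
[ 0.427  0.436  2.005 -0.087  0.434  1.783] [0.43488677 0.26924217 0.05535861] [-3.14108099 -0.27103985  0.28859953] [ 0.02704752 -0.60695814  0.59461556]
shift [-0.028  0.012  0.022] turn [-0.002 -0.022  0.004]
tip corners z 0.05790207493388072 0.05281513892411016
```

Emit:
arm_command(motion=[1,-0.028,0.012,0.022,0,-0.02,0,1,-0.028,0.012,0.022,0,-0.02,0])

```text
t: 5.42
eef_pos: [0.432, 0.267, 0.0509]
eef_rot: [-3.141, -0.258, 0.289]
wrist_force: [0.1, -0.2, -0.3]
grip_width: 1.0
grip_force: 0.0
```

Emit:
arm_command(motion=[-1,0,0,0,0,0,0,-1,0,0,0,0,0,0,-1,0,0,0,0,0,0,-1,0,0,0,0,0,0,-1,0,0,0,0,0,0], newtons=50)

```text
t: 6.05
eef_pos: [0.4318, 0.267, 0.0505]
eef_rot: [-3.142, -0.257, 0.289]
wrist_force: [-0.1, -0.4, -0.6]
grip_width: 0.645
grip_force: 50.0
```

Emit:
arm_command(motion=[-1,0.013,0,-0.048,0,0,0,-1,0.026,0,-0.097,0,0,0,-1,0.052,0,-0.19,0,0,0,-1,0.052,0,-0.19,0,0,0])

```text
t: 6.55
eef_pos: [0.4326, 0.2674, 0.0712]
eef_rot: [-3.141, -0.26, 0.289]
wrist_force: [-0.5, 0.5, -2.7]
grip_width: 0.648
grip_force: 50.0
```

```bash
python3 - <<'E'
from h import *
s,T,im=shot('wrist','w4'); log(s); print(s['joint_pos'].round(3),s['eef_pos'],s['eef_rot'],s['wrist_force'],s['ft_torque'],s['grip_width'],s['grip_force'])
im2=imaging.snapshot('side'); a=cv2.resize(im[60:340,220:420],(500,600)); b=cv2.resize(im2[270:360,230:355],(300,216))
o=np.zeros((600,800,3),np.uint8); o[:,:500]=a; o[:216,500:]=b; cv2.imwrite('pics/lift.png',o[:,:,::-1])
E
```

```text
[ 0.425  0.404  1.989 -0.073  0.493  1.766] [0.43257895 0.26739112 0.07124703] [-3.1412308  -0.25954035  0.28894759] [-0.48735246  0.49185706 -2.7499901 ] [-0.13063001  0.46048745  0.01986424] 0.6479102939176191 49.99389588832855
```

View pics/lift.png

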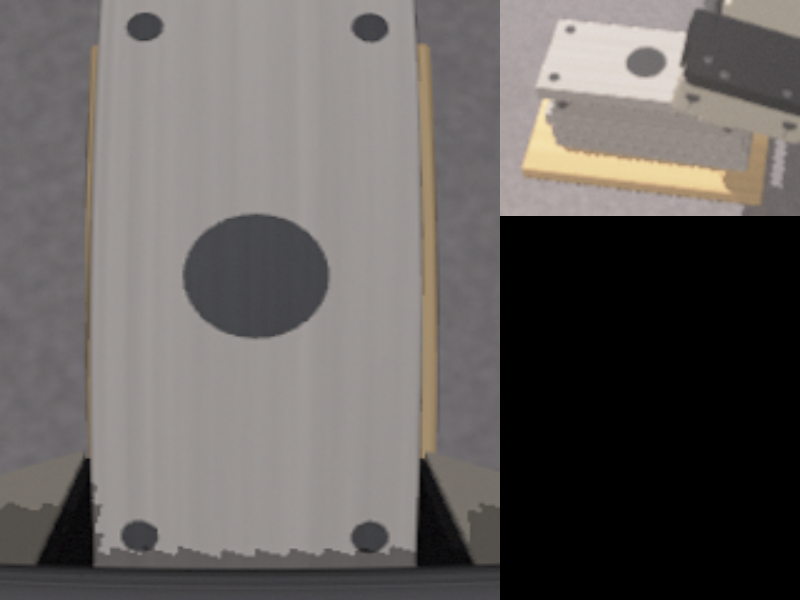

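One plate is lifted: the weight reading is about 2.7 N, the grip width is 60 mm, and the rest of the stack is still in place under it in the side inset. Next I'll measure the plate's pose in the tool from its holes, to place it by that.

```bash
cat >> h.py <<'E'
def plate_in_tool(im_name,guess_tool_R=None,a=.055,b=.0209):
    """plate pose (origin: centre of top face) in tool axes from its 4 bolt holes + bore in a wrist picture"""
    g=cv2.cvtColor(cv2.imread(f'pics/{im_name}.png'),cv2.COLOR_BGR2GRAY)
    m=((g>40)&(g<120)).astype(np.uint8)[40:330,255:390]; n,l,st,ce=cv2.connectedComponentsWithStats(m)
    c=[(st[i,4],(ce[i]+[255,40])) for i in range(1,n) if 80<st[i,4]<4000 and max(st[i,2],st[i,3])<70 and abs(st[i,2]-st[i,3])<20]
    return c
def pnp(obj,uv):
    m=imaging.camera_model('wrist'); K=m['mtx']; f=np.array([[K[0,0],0,K[0,2]],[0,K[1,1],K[1,2]],[0,0,1]])
    und=cv2.fisheye.undistortPoints(np.array(uv,float)[:,None],f,np.zeros(4))
    ok,rv,tv=cv2.solvePnP(np.array(obj,float),und,np.eye(3),None)
    e=cv2.projectPoints(np.array(obj,float),rv,tv,np.eye(3),None)[0]-und
    A=np.eye(4); A[:3,:3]=cv2.Rodrigues(rv)[0]; A[:3,3]=tv[:,0]; return m['mount']@A, np.abs(e).max()*K[0,0]
E
python3 - <<'E'
from h import *
for a,c in plate_in_tool('w4'): print(a,c.round(2))
E
```

```text
156 [277.46  72.04]
154 [367.55  72.44]
2678 [321.94 188.4 ]
```

```bash
python3 - <<'E'
from h import *
obj=[(.055,.0209,0),(.055,-.0209,0),(0,0,0),(-.055,.0209,0),(-.055,-.0209,0)]
uv=[(277.46,72.04),(367.55,72.44),(321.94,188.4),(275.8,310),(367.9,310.4)]
M,e=pnp(obj,uv); print(M.round(4),e); np.save('M.npy',M)
T=np.load('pics/w4_T.npy'); W=T@M; print('plate now',W[:3,3].round(4),Ro.from_matrix(W[:3,:3]).as_euler('xyz').round(4))
# placing: plate x down, plate z (top face): rotated with the tool (outward end goes down -> top face outward)
def place(h,cell=(.421,-.234),cy=-.154):
    X=np.array([0,0,-1.]); Z=np.array([np.cos(cy),np.sin(cy),0]); Y=np.cross(Z,X); G=np.eye(4); G[:3,:3]=np.c_[X,Y,Z]
    G[:3,3]=np.array([*cell,h+.065])+Z*.006; return G@np.linalg.inv(M)
for h in (.115,.005):
    G=place(h); print(h,G.round(3).tolist()); print(Ro.from_matrix(G[:3,:3].T@frame(-.154,.26-np.pi/2).as_matrix()).as_rotvec().round(3))
# kinematics fit
D=[json.loads(l) for l in open('kin.txt')]+[[[-1.365,.3425,1.5245,0,1.275,-.146],[.181,-.492,.2263],[3.1415,0,.352]]]
A=[];B=[]
for q,p,_ in D:
    a,b,c=q[1],q[1]+q[2],q[1]+q[2]+q[4]; r=np.hypot(p[0],p[1])
    A+=[[1,np.sin(a),np.sin(b),np.sin(c),0],[0,np.cos(a),np.cos(b),np.cos(c),1]]; B+=[r,p[2]]
x,res,_,_=np.linalg.lstsq(np.array(A),np.array(B),rcond=None); print('a1,a2,d4,L,d1',x.round(3),np.abs(np.array(A)@x-B).max())
E
```

```text
[[ 9.636e-01  1.600e-03  2.674e-01  4.840e-02]
 [ 1.700e-03 -1.000e+00 -3.000e-04 -0.000e+00]
 [ 2.674e-01  7.000e-04 -9.636e-01  3.400e-03]
 [ 0.000e+00  0.000e+00  0.000e+00  1.000e+00]] 0.22060078114916798
plate now [0.4783 0.281  0.0804] [1.000e-04 1.120e-02 2.873e-01]
0.115 [[0.264, -0.154, -0.952, 0.417], [-0.039, -0.988, 0.149, -0.234], [-0.964, -0.002, -0.267, 0.228], [0.0, 0.0, 0.0, 1.0]]
[-0.001 -0.011  0.002]
0.005 [[0.264, -0.154, -0.952, 0.417], [-0.039, -0.988, 0.149, -0.234], [-0.964, -0.002, -0.267, 0.118], [0.0, 0.0, 0.0, 1.0]]
[-0.001 -0.011  0.002]
a1,a2,d4,L,d1 [0.042 0.432 0.354 0.223 0.149] 0.005170723582581305
```

```bash
cat > path.py <<'E'
from h import *
def rows(T,wp):
    """print the final row of each call along the waypoints (p, Rotation), starting at commanded pose T"""
    R0=Ro.from_matrix(T[:3,:3]); p0=T[:3,3]
    for p,R in wp:
        print(np.r_[R0.inv().apply(np.array(p)-p0)/.1,(R0.inv()*R).as_rotvec()/.5].round(2).tolist()); p0,R0=np.array(p),R
E
python3 - <<'E'
from path import *
s,T=tool(); R0=Ro.from_matrix(T[:3,:3]); p0=T[:3,3]
ps=[(.433,.267,.16),(.435,.19,.22),(.435,.105,.27),(.435,.02,.28),(.43,-.065,.28),(.425,-.15,.27),(.417,-.234,.26)]
f=[0,.15,.32,.49,.66,.83,1]
rows(T,[(p,frame(.289-.443*k,.265-1.571*k)) for p,k in zip(ps,f)])
E
```

```text
[0.24, 0.0, -0.86, -0.0, 0.01, -0.0]
[-0.04, 0.74, -0.63, -0.02, -0.47, 0.13]
[-0.17, 0.83, -0.51, 0.02, -0.53, 0.15]
[-0.14, 0.84, -0.07, 0.05, -0.53, 0.14]
[-0.1, 0.84, 0.05, 0.09, -0.53, 0.12]
[0.04, 0.85, 0.1, 0.12, -0.53, 0.09]
[0.08, 0.84, 0.06, 0.14, -0.53, 0.06]
```

Emit:
arm_command(motion=[-1,0.12,0,-0.43,0,0,0,-1,0.24,0,-0.86,0,0,0])

```text
t: 6.9
eef_pos: [0.4326, 0.2672, 0.1598]
eef_rot: [3.141, -0.255, 0.289]
wrist_force: [-0.5, -0.0, -2.0]
grip_width: 0.648
grip_force: 50.0
```

Emit:
arm_command(motion=[-1,-0.02,0.37,-0.31,-0.01,-0.24,0.06,-1,-0.04,0.74,-0.63,-0.02,-0.47,0.13,-1,-0.04,0.74,-0.63,-0.02,-0.47,0.13])

```text
t: 7.28
eef_pos: [0.4378, 0.1895, 0.2213]
eef_rot: [3.14, -0.027, 0.22]
wrist_force: [-0.2, 0.4, -3.0]
grip_width: 0.643
grip_force: 50.0
```

Emit:
arm_command(motion=[-1,-0.08,0.41,-0.25,0.01,-0.26,0.07,-1,-0.17,0.83,-0.51,0.02,-0.53,0.15,-1,-0.17,0.83,-0.51,0.02,-0.53,0.15])

```text
t: 7.65
eef_pos: [0.4377, 0.1044, 0.2695]
eef_rot: [-3.141, 0.242, 0.145]
wrist_force: [0.5, 0.4, -2.2]
grip_width: 0.648
grip_force: 50.0
```

Emit:
arm_command(motion=[-1,-0.07,0.42,-0.03,0.02,-0.26,0.07,-1,-0.14,0.84,-0.07,0.05,-0.53,0.14,-1,-0.14,0.84,-0.07,0.05,-0.53,0.14])

```text
t: 8.02
eef_pos: [0.4372, 0.02, 0.2772]
eef_rot: [3.14, 0.511, 0.071]
wrist_force: [0.3, 0.3, -3.1]
grip_width: 0.646
grip_force: 50.0
```

```bash
python3 - <<'E'
from path import *
s,T,im=shot('wrist','w5'); log(s); print(s['joint_pos'].round(3),s['eef_pos'],s['wrist_force'],s['ft_torque'],s['grip_width'],s['grip_force'])
for a,c in plate_in_tool('w5'): print(a,c.round(2))
ps=[(.43,-.065,.28),(.425,-.15,.27),(.417,-.234,.26)]; f=[.66,.83,1]
rows(T,[(p,frame(.289-.443*k,.265-1.571*k)) for p,k in zip(ps,f)])
E
```

```text
[-0.076  0.462  1.31  -0.077  1.875  1.419] [0.43720152 0.01999592 0.27719506] [ 0.31927105  0.32513846 -3.12810909] [ 0.09878014 -0.46452649 -0.00366758] 0.6464692323977412 49.99460756778717
[-0.13, 0.84, 0.04, 0.09, -0.52, 0.12]
[0.04, 0.85, 0.1, 0.12, -0.53, 0.09]
[0.08, 0.84, 0.06, 0.14, -0.53, 0.06]
```

Emit:
arm_command(motion=[-1,-0.06,0.42,0.02,0.04,-0.26,0.06,-1,-0.13,0.84,0.04,0.09,-0.52,0.12,-1,-0.13,0.84,0.04,0.09,-0.52,0.12])

```text
t: 8.45
eef_pos: [0.4296, -0.0643, 0.2805]
eef_rot: [3.141, 0.77, -0.003]
wrist_force: [0.6, 0.2, -3.4]
grip_width: 0.641
grip_force: 50.0
```

Emit:
arm_command(motion=[-1,0.02,0.42,0.05,0.06,-0.26,0.05,-1,0.04,0.85,0.1,0.12,-0.53,0.09,-1,0.04,0.85,0.1,0.12,-0.53,0.09])

```text
t: 8.82
eef_pos: [0.4253, -0.1493, 0.2695]
eef_rot: [-3.137, 1.036, -0.072]
wrist_force: [-0.4, 0.7, -3.5]
grip_width: 0.649
grip_force: 50.0
```

Emit:
arm_command(motion=[-1,0.04,0.42,0.03,0.07,-0.26,0.03,-1,0.08,0.84,0.06,0.14,-0.53,0.06,-1,0.08,0.84,0.06,0.14,-0.53,0.06])

```text
t: 9.2
eef_pos: [0.4176, -0.2331, 0.2595]
eef_rot: [-3.129, 1.301, -0.139]
wrist_force: [0.4, 0.8, -3.0]
grip_width: 0.647
grip_force: 50.0
```

```bash
python3 - <<'E'
from path import *
s,T,im=shot('wrist','w6'); log(s); print(s['t'],s['joint_pos'].round(3),s['eef_pos'],s['wrist_force'],s['ft_torque'],s['grip_width'],s['grip_force'])
b=imaging.snapshot('side'); t=imaging.snapshot('top')
o=np.zeros((600,800,3),np.uint8); o[:300,:400]=cv2.resize(im,(400,300)); o[300:,:400]=cv2.resize(b[50:230,280:520],(400,300)); o[:300,400:]=cv2.resize(t[150:330,400:640],(400,300))
o[300:,400:]=cv2.resize(im[40:340,120:520],(400,300)); cv2.imwrite('pics/above.png',o[:,:,::-1])
E
```

```text
9.2 [-0.469  0.984  0.894 -0.515  2.486  1.059] [ 0.41757926 -0.23314476  0.25950812] [ 0.43810444  0.8019159  -2.95649298] [-0.13310455 -1.1306058   0.0263458 ] 0.6467823258715685 49.996068477630615
```

View pics/above.png

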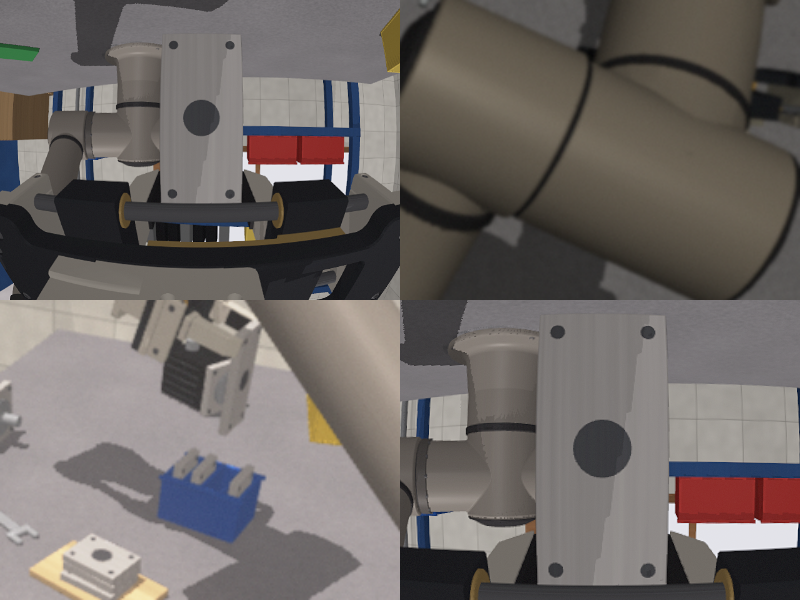

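Nothing has slipped: the holes are at the same wrist pixels as after the grasp. The plate hangs upright above the crate, and the side view shows it over the gap left of the nearest stored plate. Next I'll work out the corrections from the measured poses.

```bash
cat > place.py <<'E'
from path import *
M=np.load('M.npy')
def place(h,cell=(.421,-.234),cy=-.154):
    X=np.array([0,0,-1.]); Z=np.array([np.cos(cy),np.sin(cy),0]); G=np.eye(4); G[:3,:3]=np.c_[X,np.cross(Z,X),Z]
    G[:3,3]=np.array([*cell,h+.065])+Z*.006; return G@np.linalg.inv(M)
def now(T):
    W=T@M; foot=(W@[.065,0,-.006,1])[:3]; C=Ro.from_euler('z',-.154).as_matrix()
    print('foot in cell axes mm',((C.T@(foot-[.421,-.234,.005]))*1e3).round(1),'tilt of plate x',(C.T@W[:3,0]).round(4),'plate z',(C.T@W[:3,2]).round(4))
def go(hs):
    s,T=tool(); now(T); rows(T,[((G:=place(h))[:3,3],Ro.from_matrix(G[:3,:3])) for h in hs])
E
python3 - <<'E'
from place import *
g=cv2.cvtColor(cv2.imread('pics/w6.png'),cv2.COLOR_BGR2GRAY); uv=[]
for x,y,r in ((277,72,9),(369,72,9),(322,189,30),(275,310,8),(368,310,8)):
    p=g[y-r:y+r,x-r:x+r]; w=(p<.5*(int(p.min())+np.percentile(p,80))).astype(np.uint8); n,l,st,ce=cv2.connectedComponentsWithStats(w); i=1+st[1:,4].argmax(); uv.append(ce[i]+[x-r,y-r]); print(st[i,4],uv[-1].round(1))
M6,e=pnp([(.055,.0209,0),(.055,-.0209,0),(0,0,0),(-.055,.0209,0),(-.055,-.0209,0)],uv); print(M6.round(4),e)
go([.098,.098])
# crate axis check from the top view: rim corners projected
C=Ro.from_euler('z',-.154).as_matrix(); 
P=[C@[a*.059,b*.041,.07]+[.4348,-.2362,0] for a,b in((1,1),(1,-1),(-1,-1),(-1,1))]; print(proj('top',P).round(1).tolist(),proj('side',P).round(1).tolist())
E
```

```text
151 [277.3  71.7]
148 [367.4  72. ]
2636 [321.8 188.2]
164 [275.4 309.7]
163 [367.4 310.2]
[[ 9.643e-01  2.100e-03  2.647e-01  4.910e-02]
 [ 3.900e-03 -1.000e+00 -6.600e-03  4.000e-04]
 [ 2.647e-01  7.400e-03 -9.643e-01  4.000e-03]
 [ 0.000e+00  0.000e+00  0.000e+00  1.000e+00]] 0.1514467282808311
foot in cell axes mm [  1.4   3.  146.6] tilt of plate x [ 6.3e-03 -7.0e-04 -1.0e+00] plate z [1.     0.006  0.0062]
[0.51, 0.03, 0.15, 0.01, -0.01, 0.0]
[0.0, 0.0, 0.0, 0.0, 0.0, 0.0]
[[505.0, 220.6], [550.6, 226.3], [544.4, 291.6], [498.4, 285.7]] [[377.2, 154.4], [392.5, 140.5], [438.0, 154.4], [424.4, 169.7]]
```

Emit:
arm_command(motion=[-1,0.25,0.03,0.07,0.01,-0.01,0,-1,0.51,0.03,0.15,0.01,-0.01,0,-1,0.51,0.03,0.15,0.01,-0.01,0,-1,0.51,0.03,0.15,0.01,-0.01,0])

```text
t: 9.85
eef_pos: [0.417, -0.2348, 0.2107]
eef_rot: [-3.134, 1.302, -0.149]
wrist_force: [0.8, -0.5, -1.7]
grip_width: 0.645
grip_force: 50.0
```

```bash
python3 - <<'E'
from place import *
go([.075,.045,.015])
b=imaging.snapshot('side'); p=proj('side',[[.421,-.234,.07]])[0]; print(p)
cv2.imwrite('pics/ins.png',cv2.resize(b[70:220,330:500],(680,600),interpolation=cv2.INTER_CUBIC)[:,:,::-1])
E
```

```text
foot in cell axes mm [-0.3 -1.2 93.1] tilt of plate x [-2.e-03  2.e-04 -1.e+00] plate z [ 1.     -0.0015 -0.002 ]
[0.22, -0.01, 0.06, -0.0, 0.0, -0.0]
[0.29, 0.0, 0.08, 0.0, 0.0, 0.0]
[0.29, 0.0, 0.08, 0.0, 0.0, 0.0]
[413.16311251 156.16460353]
```

View pics/ins.png

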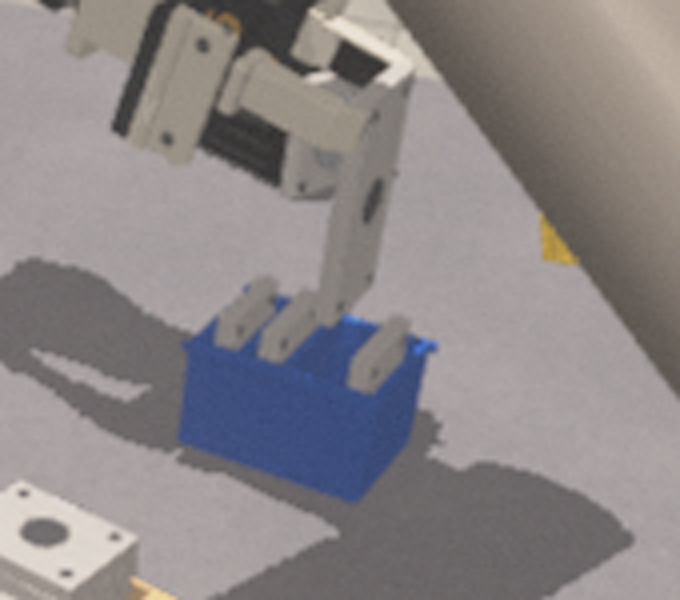

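The plate is upright in the tool with its foot over the free gap, at crop (335,315), between the stored plates at (290,330) and (380,355). I'll lower it in steps while watching the force.

Emit:
arm_command(motion=[-1,0.11,-0.01,0.03,0,0,0,-1,0.22,-0.01,0.06,0,0,0,-1,0.35,-0.01,0.1,0,0,0,-1,0.51,-0.01,0.14,0,0,0,-1,0.51,-0.01,0.14,0,0,0])

```text
t: 10.52
eef_pos: [0.4165, -0.2339, 0.1554]
eef_rot: [-3.128, 1.306, -0.143]
wrist_force: [-0.5, -0.1, -2.4]
grip_width: 0.644
grip_force: 50.0
```

```bash
python3 - <<'E'
from place import *
go([.012,.005]); s=tool()[0]; print(s['joint_pos'].round(2),s['wrist_force'],s['ft_torque'])
E
```

```text
foot in cell axes mm [-1.5 -0.2 37.8] tilt of plate x [-0.0062  0.0019 -1.    ] plate z [ 1.     -0.0022 -0.0062]
[0.3, -0.0, 0.07, -0.01, 0.01, 0.0]
[0.07, 0.0, 0.02, 0.0, 0.0, 0.0]
[-0.47  1.1   0.94 -0.43  2.35  1.17] [-0.4527314  -0.13147681 -2.42518454] [-0.13294925 -1.09513773 -0.01401318]
```

Emit:
arm_command(motion=[-1,0.1,0,0.02,0,0,0,-1,0.2,0,0.05,0,0,0,-1,0.3,0,0.07,0,0,0,-1,0.3,0,0.07,0,0,0])

```text
t: 11.02
eef_pos: [0.4179, -0.234, 0.1254]
eef_rot: [-3.13, 1.305, -0.146]
wrist_force: [-0.6, -0.4, -2.7]
grip_width: 0.644
grip_force: 50.0
```

```bash
python3 - <<'E'
from place import *
go([.005,.003]); s=tool()[0]; print(s['wrist_force'],s['ft_torque'])
E
```

```text
foot in cell axes mm [ 0.1 -0.2  7.8] tilt of plate x [-0.0046  0.0012 -1.    ] plate z [ 1.     -0.0021 -0.0046]
[0.07, -0.0, 0.03, -0.0, 0.01, 0.0]
[0.02, 0.0, 0.01, 0.0, 0.0, 0.0]
[-0.64252947 -0.44194025 -2.6693892 ] [-0.15111037 -1.07721101  0.00326472]
```

Emit:
arm_command(motion=[-1,0.03,0,0.01,0,0,0,-1,0.058,0,0.016,0,0,0,-1,0.058,0,0.016,0,0,0])

```text
t: 11.4
eef_pos: [0.4181, -0.2341, 0.1202]
eef_rot: [-3.133, 1.303, -0.148]
wrist_force: [1.0, -0.0, -3.7]
grip_width: 0.646
grip_force: 50.0
```

Emit:
arm_command(motion=[-1,0.015,0,0.004,0,0,0,-1,0.015,0,0.004,0,0,0])

```text
t: 11.65
eef_pos: [0.4181, -0.2341, 0.1187]
eef_rot: [-3.133, 1.303, -0.148]
wrist_force: [-0.7, -0.1, -2.5]
grip_width: 0.649
grip_force: 50.0
```

Emit:
arm_command(motion=[-1,0.012,0,0.003,0,0,0,-1,0.012,0,0.003,0,0,0])

```text
t: 11.9
eef_pos: [0.4181, -0.2341, 0.1185]
eef_rot: [-3.135, 1.304, -0.15]
wrist_force: [0.8, 0.3, 4.3]
grip_width: 0.645
grip_force: 50.0
```

The force flipped to +4.3 N while z stayed at the expected height, so the plate stands on the floor. I'll release and back off along the fingers.

Emit:
arm_command(motion=[0.6,0,0,0,0,0,0,0.6,0,0,0,0,0,0,0.8,0,0,0,0,0,0,1,0,0,0,0,0,0])

```text
t: 12.4
eef_pos: [0.4182, -0.2341, 0.1174]
eef_rot: [-3.132, 1.303, -0.147]
wrist_force: [-0.5, 0.9, -0.3]
grip_width: 0.958
grip_force: 0.0
```

Emit:
arm_command(motion=[1,0,0,-0.1,0,0,0,1,-0.03,0,-0.3,0,0,0,1,-0.06,0,-0.6,0,0,0,1,-0.1,0,-0.9,0,0,0,1,-0.1,0,-0.9,0,0,0])

```text
t: 13.02
eef_pos: [0.5023, -0.2473, 0.1505]
eef_rot: [-3.137, 1.3, -0.151]
wrist_force: [0.2, 0.3, -0.9]
grip_width: 1.003
grip_force: 0.0
```

```bash
python3 - <<'E'
from h import *
s,T,im=shot('wrist','w7'); print(s['joint_pos'].round(2),s['wrist_force'])
b=imaging.snapshot('side')
o=np.zeros((480,800,3),np.uint8); o[:300,:400]=cv2.resize(im,(400,300)); o[:,400:]=cv2.resize(b[70:220,340:465],(400,480)); o[300:,:400]=cv2.resize(b[170:350,200:420],(220,180)).repeat(1,0)[:, :].__class__((180,400,3),dtype=np.uint8) if 0 else cv2.copyMakeBorder(b[170:350,200:420],0,0,0,180,cv2.BORDER_CONSTANT)
cv2.imwrite('pics/end.png',o[:,:,::-1])
for c,q in (('side','long1'),('side','long1_mid'),('wrist','long1_mid')): print(c,q,[(round(d["p"],2),np.round(d["position"],3).tolist()) for d in models.place_of(c,q)])
E
```

```text
[-0.44  1.31  0.44 -0.56  2.6   1.  ] [ 0.22543379  0.30068732 -0.90946203]
side long1 [(0.88, [0.48, 0.276, 0.036]), (0.75, [0.414, -0.235, 0.072]), (0.74, [0.474, 0.274, 0.025]), (0.63, [0.473, 0.276, 0.012])]
side long1_mid [(0.68, [0.418, -0.238, 0.068]), (0.6, [0.72, -0.108, 0.002]), (0.57, [0.471, 0.274, 0.012])]
wrist long1_mid []
```

View pics/end.png

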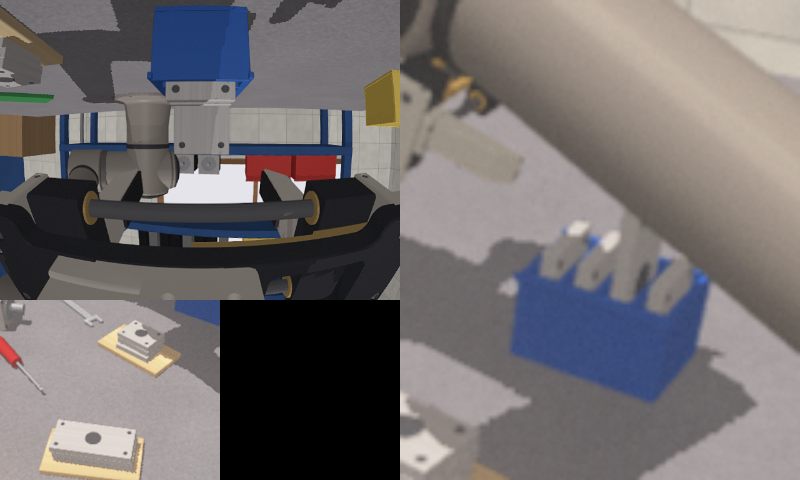

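The wrist thumbnail shows the plate upright in the cell at (202,115), with the stored plates in front. In the side views, the three remaining long plates, the short stack and the tools are where they were. The network puts the plate's middle at (0.418, -0.238, 0.068), as expected. The fingers are clear, so I'll hand in.

```bash
python3 -c "
from rig import robot
print(robot.finish_job())"
```

```text
the job is handed in; nothing more can be done
None
```

The top long plate now stands on end on the floor of the crate's free cell; it was released there with the gripper backed clear, nothing else looked moved in the final pictures, and I handed the job in at about 13 s of the 45 s allowed.

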